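# Seat a nest frame and pump up the bench air clamp

## Task

Push the red nest frame that lies in the clamp station along its bed until its far end is fully home against the blue stop under the clamp. Then work the black pump knob with full strokes, right down and up again each time, until the green indicator pin stands fully out of its bezel, and let go with the frame clamped and the knob back up. Nothing is to be gripped or lifted; keep off the pin and the clamp and leave the other things on the bench alone.

Things in the scene. Friction and masses are not known exactly. Their poses are not given: they have to be found in the camera images.
- clamp_station: Clamp station, fixed to the bench: aluminium plate 220 x 120 mm, 12 mm thick. Origin on the bench surface, x along the frame's bed away from the robot, y to the left; the plate reaches x -102 to +117 mm, y -60 to +60. Left half: the frame's bed (y = +31). Right half (y = -30): the grey pump block, x +5 to +83, 46 mm wide, its top 68 mm above the bench, with pin and knob on top.
- stop (a point): Foot of the blue stop's face at the bed's far end, mid-width, at bed height (34 mm). The station's x points straight into it. White bed 35 mm wide, from here 125 mm towards the robot; steel guides 35 mm apart and 6 mm higher than the bed on its last 80 mm, flared 20 mm more. The stop post is 82 mm high; its air cylinder, top at 103 mm, overhangs the last 25 mm of the bed.
- nest_frame: Red moulded nest frame, 136 x 32 mm, about 55 g, solid from its underside to 8 mm up (blocks and posts above it give no hold), loose on the white bed, its long axis (its y) along the bed. Origin: centre of its underside. Starts 20 to 42 mm short of the stop; its near end overhangs the bed, so fingertips fit behind it down to 15 mm above the bench. Home: origin 68 mm short of the stop.
- knob_top (a point): Top centre of the black mushroom pump knob, 40 mm across, 122 mm above the bench when up. It is pressed straight down.
- plunger (a joint): Travel of the pump knob (m): 0 up, 0.022 right down on its stop; a spring pushes it back up. At an easy pace pressing takes about 3 N at the top and up to 15 N near the end of the stroke. Every full stroke builds pressure, a short one less or none; the pressure stays between strokes. The knurled screw on the block's near face is the closed release valve and stays as it is.
- indicator_pin (a joint): How far the green indicator pin, 8 mm thick, stands out of its steel bezel (m): 0 in, 0.015 to 0.016 fully out. It does not move in the first strokes and comes out about 8 mm in each of the last two; 3 or 4 full strokes are needed in all. More strokes do no harm.
- pin_top (a point): Top centre of the green indicator pin, 42 mm nearer to the robot than the knob on the same block; 75 mm above the bench when in, 91 mm when fully out.
- clamp_pad: Black clamp pad, 15 mm across, under the air cylinder, 11 mm before the stop's face; origin at the centre of its underside. It starts 4 to 7 mm clear above the frame's white end block, comes down as the pump is worked and then presses on that block with about 4 N.
- driver_1: red screwdriver, 160 mm, lying near the front edge; bystander
- driver_2: dark blue screwdriver, 180 mm, lying near the front edge; bystander
- parts_cup: steel cup, 54 mm across, 36 mm high; bystander
- tape_roll: roll of brown tape, 89 mm across, 48 mm high; bystander
- nest_fixture_12: a red nest frame like the one in the station, lying in the white tray to the right; bystander

How it is judged:
On the way, in this order (a step that is already met when the one before it is completed fails the run):
1. the nest frame is home against the stop while the indicator pin is still in (x of nest_frame in the frame of clamp_station above 0.0095 m and y of nest_frame in the frame of clamp_station between 0.027 and 0.035 m and z of nest_frame in the frame of clamp_station below 0.037 m and angle between nest_frame's own z axis and vertical below 0.06 rad and value of joint indicator_pin below 0.006 m), for 0.2 s.
2. the indicator pin stands fully out with the frame home (x of nest_frame in the frame of clamp_station above 0.0095 m and y of nest_frame in the frame of clamp_station between 0.027 and 0.035 m and z of nest_frame in the frame of clamp_station below 0.037 m and angle between nest_frame's own z axis and vertical below 0.06 rad and value of joint indicator_pin above 0.0135 m), for 0.2 s.
At the end, for the whole second after the job is handed in: The frame lies flat on the bed within 2.5 mm of the stop (0.06 rad), the clamp pad presses on it with more than 2 N, the green pin stands out more than 13.5 mm, and the knob is back up within 2 mm (all of step 2 and value of joint plunger below 0.002 m and contact force between clamp_pad and nest_frame above 2 N and linear speed of nest_frame below 0.01 m/s); the robot touches nothing.
It fails at once if the nest frame is lifted or tipped (z of nest_frame in the frame of clamp_station above 0.042 m or angle between nest_frame's own z axis and vertical above 0.25 rad).
It fails at once if the indicator pin or the clamp is worked with the fingers (contact force between the fingers and indicator_pin above 2 N or contact force between the fingers and clamp_pad above 2 N).
It fails at once if another thing on the bench is moved by more than 20 mm (distance of any of driver_1, driver_2, parts_cup, tape_roll, nest_fixture_12 from where it was at the start of the episode above 0.02 m).
It also fails if it takes over 51 s, if anything falls off the work surface, if the arm or the gripper's body presses on something with over 40 N, if the wrist force passes 120 N, or if a joint passes its speed limit or range.

## Robot

A 7-joint arm with a two-finger parallel gripper is mounted at the origin on a cart in front of the work surface, level with it; the furniture and walls round the work are solid. World frame = base frame: x ahead of the robot, y to its left, z up, the work surface at z = 0. Lengths are in m, angles in rad, forces in N, time in s.
With the tool pointing down it reaches from about 0.4 to 0.85 m from the base axis. Payload 10.4 kg.
Tool frame: the origin (TCP) lies between the finger pads; the fingertips stand 14 mm ahead of it and the grasp point (between the pads) lies 5 mm behind it (r.finger_overhang is the z of the fingertips in the tool frame, in m); z points along the fingers, y is the line along which they close (so a half turn about z gives the same grasp; the last joint's range is limited). The gripper opens to 87 mm and grips with 3 to 60 N. Pads are 19 mm wide; open, the fingers measure 117 mm over their backs; the gripper's body (75 mm by 190 mm) begins 51 mm behind the grasp point.
Start: joints at [-1.137, 0.332, -0.065, 1.46, 0.022, 1.35, -0.088], TCP at [0.276, 0.561, 0.198] pointing down, gripper open.
Joint ranges: [-2.6, 2.6], [-0.5, 2.12], [-1.47, 1.34], [0.16, 2.42], [-1.27, 4.41], [0.06, 2.06], [-2.6, 2.6]. Speed limits (rad/s): [2.22, 2.22, 2.79, 2.79, 3.14, 3.14, 3.14].

## Interface

Orientations are given as a unit quaternion [x, y, z, w].
In Python, from bench import r, optics gives the robot as it stands.
- The arm moves only by the shell command python3 -m pendant 'ROWS' [FORCE]. ROWS is JSON, a list of rows, each a list of 7 numbers: the closure, from -1 (fully open) to 1 (shut), then the shift along the tool's x, y, z scaled (see below), then the turn, a rotation vector about the tool's x, y, z scaled (see below). In form: [[grip, x, y, z, rx, ry, rz], ...]. A call has 1 to 8 rows; each row is the pose to reach, as a shift and turn from the pose commanded when the call began, along the tool's axes at that moment; what a row does not reach only later rows make up. The controller multiplies each number of a shift by 0.3 m and each number of a turn by 120 degrees. A row lasts 1/8 s, in which the tool goes at most 62.5 mm and 10.7 degrees, less where a joint would pass 70% of its speed; a pose out of reach is approached as far as the arm can. A call with a number of a shift or a turn outside -1 to 1 is refused whole. A call with a gripper value outside its range is refused whole. The fingers move at their own pace and stop on an object; FORCE is the grip in N (left out, the last holds). Time passes only in rows, so rows that repeat a pose let the fingers close. It gives the time, the measured TCP pose, the force, the opening and the grip force at its end, in the units of the state.
- r.read_state(): the state, without advancing time (a new reading comes with each control period).
- optics.camera(name): name is "scene" or "top"; returns a dict with "pixels" (384x512x3 uint8, red, green, blue), "vfov" (degrees; the focal length in pixels is half the picture's height over the tangent of half this angle, whatever the lens; pixels are square), "cx", "cy" (the principal point, pixels), "rvec" (rotation vector, rad) and "tvec" (3), from world to camera coordinates, as OpenCV has them. Camera axes: x right, y down, z forward; pixel columns grow to the right and rows downward; lengths in m; the calibration is good to about 2 mm. A picture is of the moment at which its call begins. There is no depth.
- r.close_job(): hands the job in; it is judged then, once.
The state is a dict: "time": time; "joint_positions": joint angles; "joint_vel": joint speeds; "joint_torque": joint torques, N m; "ee_pos": TCP position; "eef_rot": TCP orientation; "ft_force": force on the tool from outside, world axes, zero at the start; "torque": the same for the moment, N m; "width": finger opening in m; "grip_force": force on a finger pad.
Only numpy, scipy, OpenCV 4.12 (cv2) and the standard library are available. Lean on these libraries where they do the work, as an engineer would, in place of code of your own. Each camera call takes 0.05 s, during which the arm holds its last target. There are 200 camera calls.

## Working session

There is one attempt and no reset: what is moved stays moved. The work goes in short steps, Python scripts to look and compute and a shell command to move; the robot and the scene stay as the last step left them, time stands still between calls to the robot, and variables do not carry over. Pictures are saved under pics/ and viewed, at most 10 in all, crops included, and the job is handed in when it is done.

```bash
ls; mkdir -p pics; python3 - <<'E'
from bench import r, optics
import cv2
s=r.read_state();print({k:s[k] for k in('time','ee_pos','eef_rot','ft_force','width')},r.finger_overhang)
for n in('scene','top'):
    c=optics.camera(n);cv2.imwrite(f'pics/{n}0.png',cv2.resize(c['pixels'][:,:,::-1],(800,600),interpolation=cv2.INTER_CUBIC))
    print(n,c['vfov'],c['cx'],c['cy'],c['rvec'],c['tvec'])
E
```

```text
pics
{'time': 0.0, 'ee_pos': array([0.27547023, 0.56053382, 0.19763818]), 'eef_rot': array([ 2.26390452e-01,  9.74036360e-01, -7.14406801e-04, -1.47023385e-04]), 'ft_force': array([ 0.96860047, -0.19793024,  0.06482187]), 'width': 0.08716775039598136} 0.014
scene 54.412786271330255 255.6281092598212 192.12146138566666 [ 2.11963838 -1.16336077  0.49113362] [-0.24058884  0.32200077  1.25695215]
top 43.79819208003336 268.3341205520047 188.42302018278943 [ 2.14862822 -2.20271615  0.07151275] [0.02848584 0.46400049 1.52186915]
```

View pics/scene0.png

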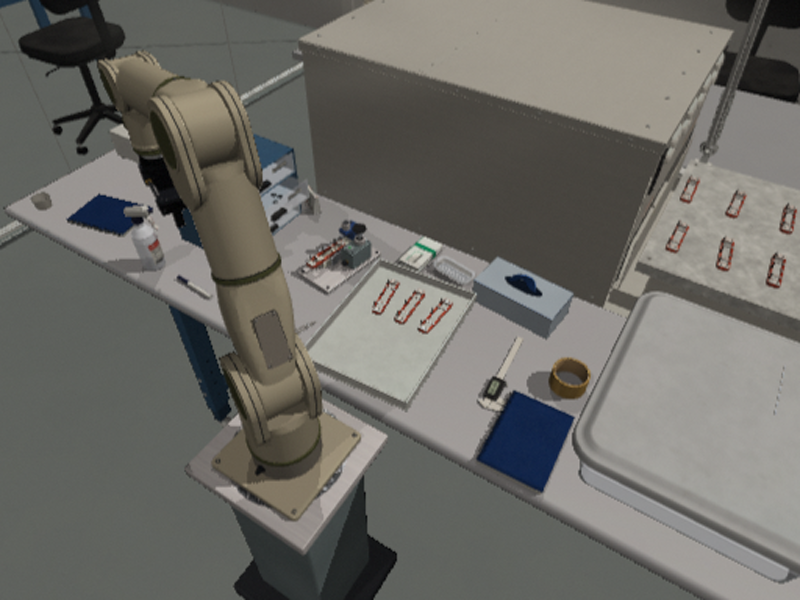

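View pics/top0.png

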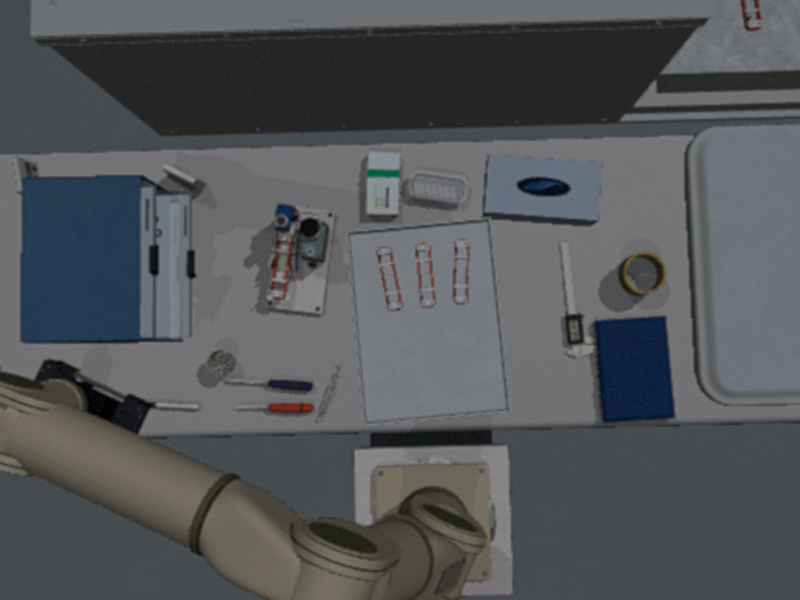

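The station is at about (300,260) in the top view and (340,255) in the scene view, both in 800-px pictures. The arm doesn't block either view of it. I'll enlarge both.

```bash
cat > h.py <<'E'
from bench import r, optics
import cv2, numpy as np
from scipy.spatial.transform import Rotation as R
def cam(c):
    f=192/np.tan(np.radians(c['vfov']/2)); K=np.array([[f,0,c['cx']],[0,f,c['cy']],[0,0,1]])
    return K,cv2.Rodrigues(np.array(c['rvec']))[0],np.array(c['tvec'])
def crop(n,x0,y0,w,h,k,name):
    c=optics.camera(n); p=c['pixels'][y0:y0+h,x0:x0+w,::-1]
    cv2.imwrite(f'pics/{name}.png',cv2.resize(p,(w*k,h*k),interpolation=cv2.INTER_CUBIC)); return c
def onplane(c,uv,z):
    K,Rm,t=cam(c); d=Rm.T@np.linalg.solve(K,[uv[0],uv[1],1]); o=-Rm.T@t
    return o+d*(z-o[2])/d[2]
def tri(c1,u1,c2,u2):
    P=[np.c_[cam(c)[0]@cam(c)[1],cam(c)[0]@cam(c)[2]] for c in(c1,c2)]
    X=cv2.triangulatePoints(P[0],P[1],np.array(u1,float).reshape(2,1),np.array(u2,float).reshape(2,1)).ravel();return X[:3]/X[3]
E
python3 - <<'E'
from h import *
crop('top',162,122,64,84,7,'t1'); crop('scene',182,132,74,60,10,'s1')
E
```

```text
(no output)
```

View pics/t1.png

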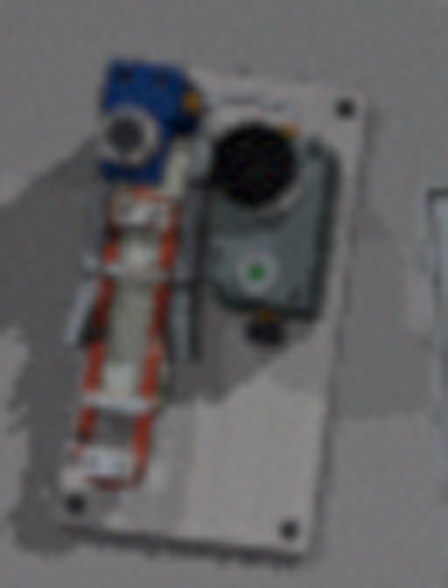

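View pics/s1.png

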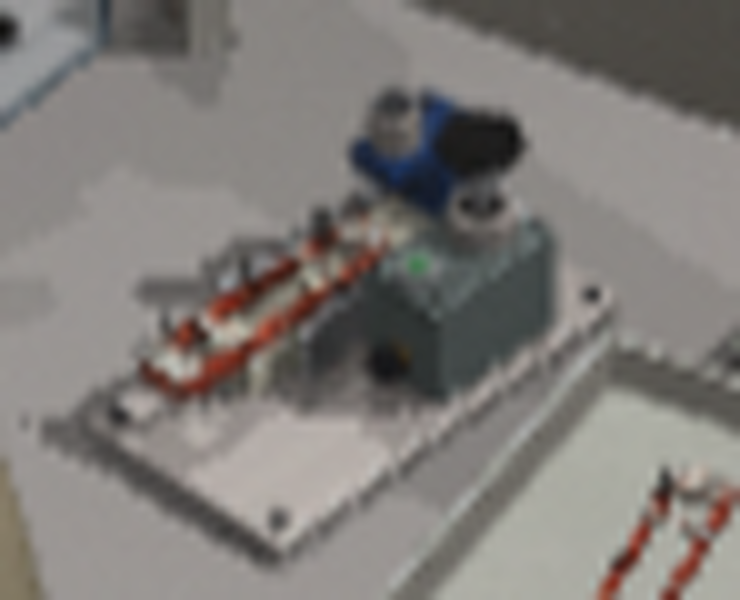

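The top crop shows the knob centre at (252,165), the pin at (256,272), plate screws at (346,107), (289,529) and (76,502), and the frame's near end at about (108,480). The scene crop shows the knob at (482,138), the pin at (419,263), the same screws at (593,293), (278,519) and (120,412), and the near end at about (168,385).

```bash
python3 - <<'E'
from h import *
T=optics.camera('top');S=optics.camera('scene')
ft=lambda p:((p[0]+.5)/7-.5+162,(p[1]+.5)/7-.5+122)
fs=lambda p:((p[0]+.5)/10-.5+182,(p[1]+.5)/10-.5+132)
D={'knob':((252,165),(482,138),.122),'pin':((256,272),(419,263),.075),'scFR':((346,107),(593,293),.012),'scNR':((289,529),(278,519),.012),'scNL':((76,502),(120,412),.012),
'near':((108,480),(168,380),.042)}
X={}
for k,(a,b,z) in D.items():
    print(k,tri(T,ft(a),S,fs(b)).round(4),'top@z',onplane(T,ft(a),z).round(4),'scene@z',onplane(S,fs(b),z).round(4))
    X[k]=(onplane(T,ft(a),z)+onplane(S,fs(b),z))/2
for a,b in(('scFR','scNR'),('pin','knob')):
    d=X[a]-X[b]; print(a,b,np.linalg.norm(d[:2]),np.degrees(np.arctan2(d[1],d[0])))
d=X['scNL']-X['scNR'];print(np.linalg.norm(d[:2]),np.degrees(np.arctan2(d[1],d[0])))
E
```

```text
knob [0.5954 0.2272 0.1153] top@z [0.5936 0.2272 0.122 ] scene@z [0.5898 0.2205 0.122 ]
pin [0.5545 0.2334 0.0711] top@z [0.5534 0.2335 0.075 ] scene@z [0.5517 0.2293 0.075 ]
scFR [0.64   0.2004 0.008 ] top@z [0.6389 0.2003 0.012 ] scene@z [0.6367 0.1969 0.012 ]
scNR [0.4425 0.2299 0.009 ] top@z [0.4421 0.2297 0.012 ] scene@z [0.4405 0.2273 0.012 ]
scNL [0.4575 0.3283 0.0109] top@z [0.4571 0.3284 0.012 ] scene@z [0.457  0.3267 0.012 ]
near [0.4662 0.3079 0.0331] top@z [0.4646 0.3073 0.042 ] scene@z [0.4602 0.2988 0.042 ]
scFR scNR 0.19877896562997754 -8.650208190602626
pin knob 0.03985169925061813 169.07891090113839
0.1002887510347763 80.95735103135664
```

```bash
cat >> h.py <<'E'
YAW=np.radians(-8.8); O=np.array([.5399,.2642,0])
SR=R.from_euler('z',YAW)
def st(p): return O+SR.apply(p)                       # station -> world
DOWN=SR*R.from_matrix(np.array([[-1,0,0],[0,1,0],[0,0,-1.]]))  # tool y = station y, tool x = -station x
def row(target_st, rot=DOWN):
    s=r.read_state(); q=R.from_quat(s['eef_rot'])
    d=q.inv().apply(st(target_st)-s['ee_pos'])/.3; v=(q.inv()*rot).as_rotvec()/np.radians(120)
    print('shift',d.round(4),'turn',v.round(4))
def show():
    s=r.read_state(); print(s['time'],'world',s['ee_pos'].round(4),'station',SR.inv().apply(s['ee_pos']-O).round(4),'F',s['ft_force'].round(1),'w',round(s['width'],3))
E
python3 -c "
from h import *
row([-.115,.031,.12])"
```

```text
shift [-0.83   -0.5145  0.2609] turn [-0.0002 -0.     -0.1447]
```

```bash
python3 -m pendant '[[1,-0.14,-0.09,0.04,0,0,-0.03],[1,-0.28,-0.17,0.09,0,0,-0.06],[1,-0.42,-0.26,0.13,0,0,-0.09],[1,-0.56,-0.34,0.17,0,0,-0.12],[1,-0.7,-0.43,0.22,0,0,-0.1447],[1,-0.83,-0.5145,0.261,0,0,-0.1447],[1,-0.83,-0.5145,0.261,0,0,-0.1447],[1,-0.83,-0.5145,0.261,0,0,-0.1447]]'; python3 -c "
from h import *
show();row([-.115,.031,.039])"
```

```text
time: 1.3
ee_pos: [0.4308, 0.3133, 0.1204]
eef_rot: [0.077, 0.997, 0.0, -0.0]
ft_force: [-0.2, 0.4, -0.4]
width: 0.0151
grip_force: 0.0
1.3 world [0.4308 0.3133 0.1204] station [-0.1153  0.0319  0.1204] F [-0.2  0.4 -0.4] w 0.015
shift [-0.0012 -0.0031  0.2713] turn [ 0.0003 -0.      0.    ]
```

```bash
python3 -m pendant '[[1,0,-0.003,0.1,0,0,0],[1,0,-0.003,0.2,0,0,0],[1,0,-0.003,0.27,0,0,0],[1,0,-0.003,0.27,0,0,0]]'; python3 -c "
from h import *
show();crop('top',162,122,64,84,7,'t2');crop('scene',182,112,74,60,10,'s2')"
```

```text
time: 1.8
ee_pos: [0.4293, 0.3125, 0.0381]
eef_rot: [0.076, 0.997, -0.001, -0.001]
ft_force: [0.1, -0.1, -0.1]
width: 0.0006
grip_force: 0.0
1.8 world [0.4293 0.3125 0.0381] station [-0.1167  0.0308  0.0381] F [ 0.1 -0.1 -0.1] w 0.001
```

View pics/s2.png

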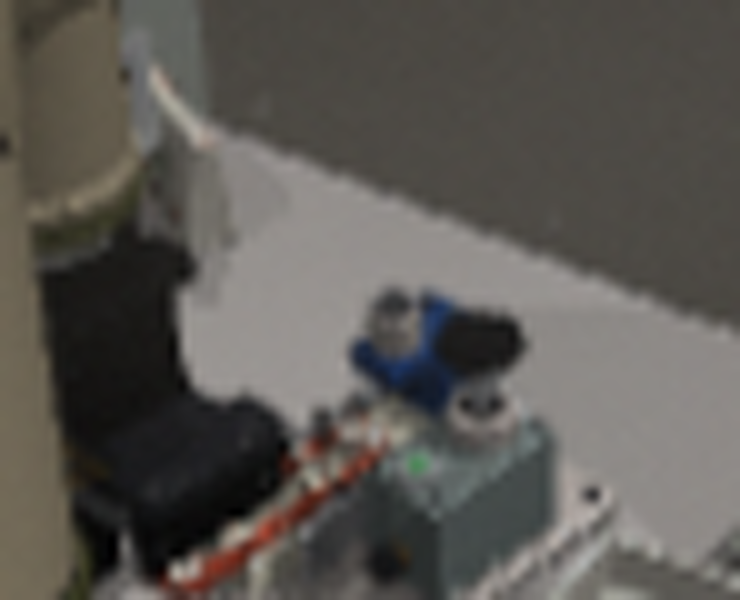

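The fingertips are behind the frame's near end and touching nothing. I'll push now, then go on in small steps while watching the force.

```bash
python3 -m pendant '[[1,-0.04,0,0,0,0,0],[1,-0.06,0,0,0,0,0],[1,-0.08,0,0,0,0,0],[1,-0.1,0,0,0,0,0],[1,-0.12,0,0,0,0,0],[1,-0.135,0,0,0,0,0],[1,-0.145,0,0,0,0,0],[1,-0.15,0,0,0,0,0]]'; python3 -c "
from h import *
show()"; python3 -m pendant '[[1,-0.004,0,0,0,0,0],[1,-0.008,0,0,0,0,0],[1,-0.011,0,0,0,0,0],[1,-0.011,0,0,0,0,0]]'; python3 -c "
from h import *
show();row([-.0655,.031,.038]);crop('top',162,122,64,84,7,'t3')"
```

```text
time: 2.9
ee_pos: [0.4755, 0.3048, 0.0391]
eef_rot: [0.077, 0.997, 0.0, -0.0]
ft_force: [-0.5, -0.4, -0.0]
width: 0.0004
grip_force: 0.0
2.9 world [0.4755 0.3048 0.0391] station [-0.0699  0.0303  0.0391] F [-0.5 -0.4 -0. ] w 0.0
time: 3.4
ee_pos: [0.4787, 0.3043, 0.0392]
eef_rot: [0.077, 0.997, 0.0, 0.0]
ft_force: [1.1, 0.8, -0.4]
width: 0.0005
grip_force: 0.0
3.4 world [0.4787 0.3043 0.0392] station [-0.0666  0.0303  0.0392] F [ 1.1  0.8 -0.4] w 0.0
shift [-0.0038  0.0024  0.0039] turn [ 0.      0.     -0.0001]
```

Not at the stop yet; I'll go on in steps of about 1 mm.

```bash
for i in 1 2; do python3 -m pendant '[[1,-0.0035,0,0,0,0,0],[1,-0.0035,0,0,0,0,0]]' | sed -n '2p;4p'; python3 -m pendant '[[1,-0.0035,0,0,0,0,0],[1,-0.0035,0,0,0,0,0]]' | sed -n '2p;4p'; done;  python3 -c "
from h import *
show()"
```

```text
ee_pos: [0.4798, 0.3041, 0.0392]
ft_force: [-0.3, -0.2, -0.0]
ee_pos: [0.4808, 0.304, 0.0392]
ft_force: [0.4, -0.9, -0.4]
ee_pos: [0.4819, 0.3038, 0.0391]
ft_force: [0.6, -0.8, -0.2]
ee_pos: [0.4829, 0.3037, 0.0392]
ft_force: [-0.8, 0.3, -0.2]
4.45 world [0.4829 0.3037 0.0392] station [-0.0624  0.0303  0.0392] F [-0.8  0.3 -0.2] w 0.0
```

```bash
for i in 1; do python3 -m pendant '[[1,-0.0035,0,0,0,0,0],[1,-0.0035,0,0,0,0,0]]' | sed -n '2p;4p'; python3 -m pendant '[[1,-0.0035,0,0,0,0,0],[1,-0.0035,0,0,0,0,0]]' | sed -n '2p;4p';python3 -m pendant '[[1,-0.0035,0,0,0,0,0],[1,-0.0035,0,0,0,0,0]]' | sed -n '2p;4p'; done;  python3 -c "
from h import *
show();crop('top',162,122,64,84,7,'t4')"
```

```text
ee_pos: [0.4839, 0.3034, 0.0391]
ft_force: [-0.8, -0.1, -0.1]
ee_pos: [0.485, 0.3033, 0.0392]
ft_force: [-0.2, -0.2, -0.1]
ee_pos: [0.486, 0.3032, 0.0391]
ft_force: [1.1, 0.7, -0.3]
5.2 world [0.486  0.3032 0.0391] station [-0.0593  0.0302  0.0391] F [ 1.1  0.7 -0.3] w 0.001
```

View pics/t4.png

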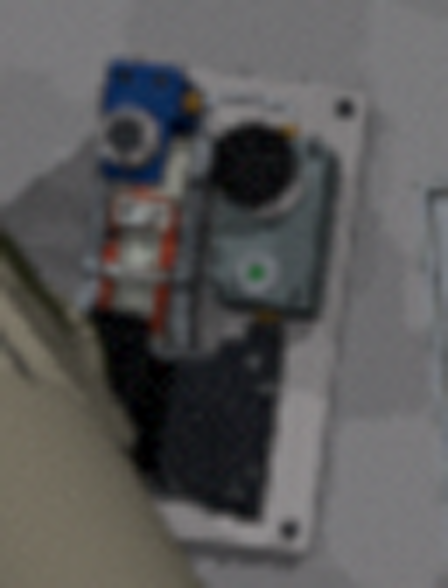

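The frame seems barely moved: the end block is at (140,208) against (140,210) before. I'll compare old and new pictures side by side.

```bash
python3 - <<'E'
from h import *
crop('scene',182,132,74,60,10,'s4')
a=[cv2.imread(f'pics/{n}.png')[150:520,40:240] for n in('t1','t2','t3','t4')]
b=[cv2.resize(cv2.imread(f'pics/{n}.png'),(400,320))[:220] for n in('s1','s4')]
cv2.imwrite('pics/cmp.png',np.vstack([np.hstack(a),np.hstack(b)])[:600])
E
```

```text
(no output)
```

View pics/cmp.png

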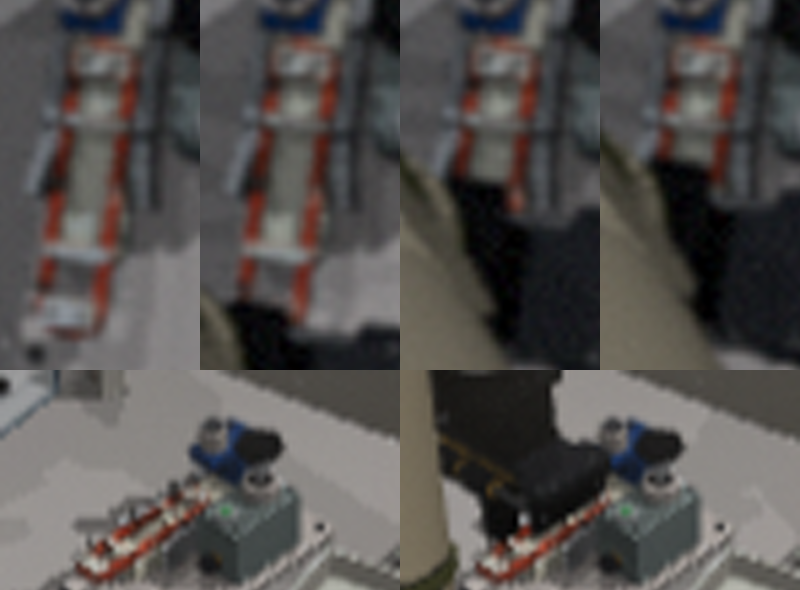

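```bash
python3 - <<'E'
from h import *
show()
T=optics.camera('top');S=optics.camera('scene')
def pj(c,p):
    return cv2.projectPoints(np.array([p]),np.array(c['rvec']),np.array(c['tvec']),cam(c)[0],None)[0].ravel()
s=r.read_state();print(R.from_quat(s['eef_rot']).as_matrix().round(3))
tip=s['ee_pos']-[0,0,.014]; ex=SR.apply([1,0,0]);ey=SR.apply([0,1,0])
for n,p in(('tipc',tip),('front',tip+.0095*ex),('backtop',tip+[0,0,.08]),('home near end',st([-.056,.031,.042])),('near',st([-.081,.031,.042])),('nearR',st([-.081,.015,.042])),('stop',st([.08,.031,.034])),('stationNRcorner',st([-.102,-.06,.012])),('bodycorner',tip+[0,0,.07]-.095*ey+.0375*ex)):
    a=pj(T,p);b=pj(S,p);print(n,'t',((a-[162,122]+.5)*7-.5).round(),'s',((b-[182,132]+.5)*10-.5).round())
p=cv2.imread('pics/s4.png')[:,:520]
cv2.imwrite('pics/s4b.png',cv2.resize(p[150:450,50:450],(800,600)))
E
```

```text
5.3 world [0.4859 0.3032 0.0392] station [-0.0593  0.0303  0.0392] F [ 0.1 -0.2 -0.3] w 0.0
[[-0.988  0.153  0.   ]
 [ 0.153  0.988  0.   ]
 [-0.     0.    -1.   ]]
tipc t [124. 436.] s [200. 372.]
front t [127. 416.] s [216. 361.]
backtop t [ 87. 420.] s [183. 231.]
home near end t [116. 426.] s [201. 339.]
near t [108. 480.] s [159. 367.]
nearR t [143. 484.] s [184. 384.]
stop t [162. 135.] s [421. 206.]
stationNRcorner t [309. 555.] s [276. 540.]
bodycorner t [318. 366.] s [406. 303.]
```

View pics/s4b.png

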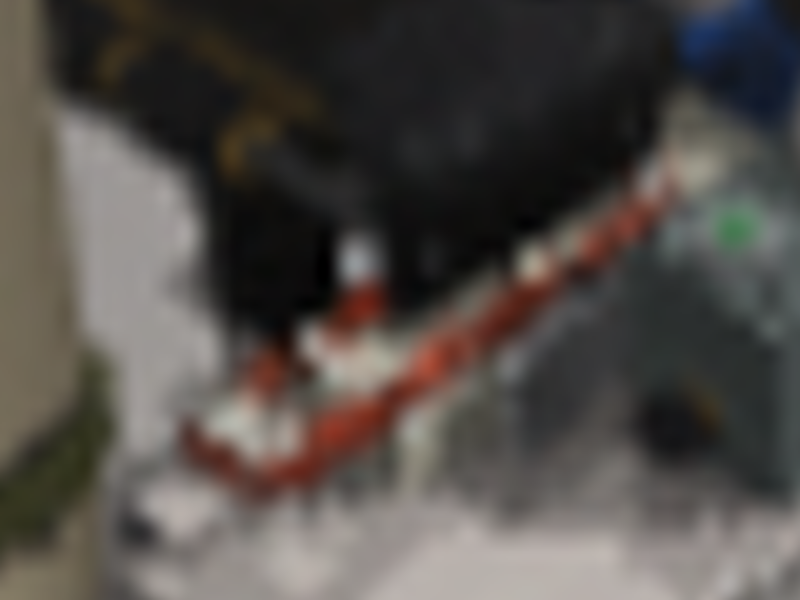

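The fingers appear in the picture behind or above the frame, not at its end. I'll overlay the predicted gripper boxes to see where the tool really stands.

```bash
python3 - <<'E'
from h import *
s=r.read_state();q=R.from_quat(s['eef_rot'])
ims=[]
for n,(x0,y0,w,h,k) in {'scene':(182,112,50,75,8),'top':(150,130,50,75,8)}.items():
    c=optics.camera(n);p=cv2.resize(c['pixels'][y0:y0+h,x0:x0+w,::-1],(w*k,h*k),interpolation=cv2.INTER_CUBIC)
    p=np.clip(p.astype(float)*1.8,0,255).astype(np.uint8).copy()
    for hx,hy,z0,z1,col in((.0095,.015,.014,-.056,(0,255,255)),(.0375,.095,-.056,-.056,(255,255,0))):
        for z in(z0,z1):
            P=np.array([[a*hx,b*hy,z] for a,b in((1,1),(1,-1),(-1,-1),(-1,1))])
            uv=cv2.projectPoints(s['ee_pos']+q.apply(P),np.array(c['rvec']),np.array(c['tvec']),cam(c)[0],None)[0].reshape(-1,2)
            cv2.polylines(p,[(((uv-[x0,y0]+.5)*k-.5)).round().astype(int)],True,col,1)
    ims.append(p)
cv2.imwrite('pics/ov.png',np.hstack(ims))
E
```

```text
(no output)
```

View pics/ov.png

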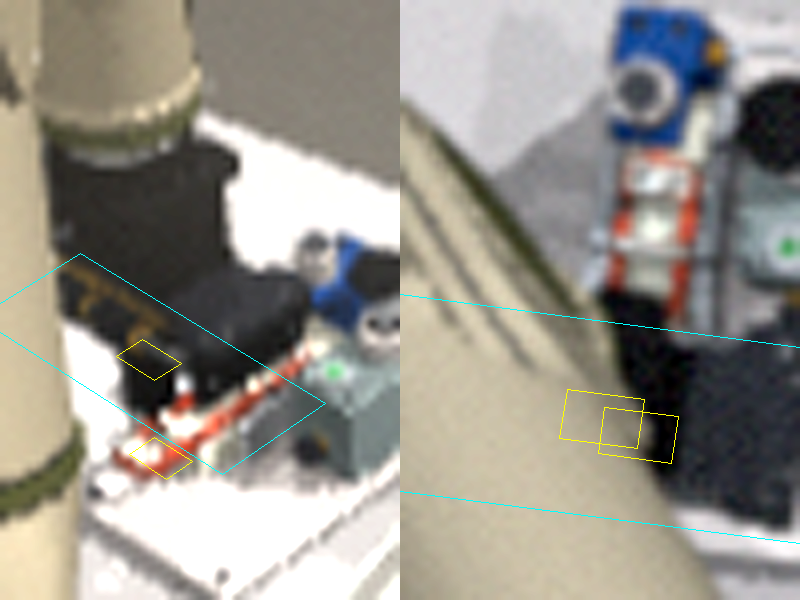

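The overlay shows the real fingertips ending about 35–50 mm above the predicted box, at about (140,405) against (155,458) in the scene half. The tool is therefore over the frame, and its true height is off from the reading. I'll back off and find the height by touching the plate gently in front of the frame.

```bash
python3 -c "
from bench import r
print([a for a in dir(r) if not a.startswith('_')])"
python3 -m pendant '[[1,0.06,0,0,0,0,0],[1,0.12,0,0,0,0,0],[1,0.18,0,0,0,0,0],[1,0.19,0,0,0,0,0],[1,0.19,0,0,0,0,0]]' | sed -n '2p;4p'
for i in 1 2; do python3 -m pendant '[[1,0,0,0.012,0,0,0],[1,0,0,0.012,0,0,0]]' | sed -n '2p;4p'; python3 -m pendant '[[1,0,0,0.012,0,0,0],[1,0,0,0.012,0,0,0]]' | sed -n '2p;4p'; done; python3 -c "
from h import *
show()"
```

```text
['PlanningError', 'close_job', 'finger_overhang', 'read_state']
ee_pos: [0.4296, 0.3121, 0.0394]
ft_force: [0.3, -0.3, 0.1]
ee_pos: [0.4298, 0.3115, 0.0351]
ft_force: [0.5, 0.2, 0.4]
ee_pos: [0.4295, 0.3117, 0.0315]
ft_force: [-0.4, 0.3, 0.2]
ee_pos: [0.4294, 0.3118, 0.028]
ft_force: [-0.2, 0.3, 0.1]
ee_pos: [0.4294, 0.3118, 0.0244]
ft_force: [0.3, -0.2, -0.2]
7.125 world [0.4294 0.3118 0.0244] station [-0.1165  0.0302  0.0244] F [ 0.3 -0.2 -0.2] w 0.0
```

```bash
for i in 1; do python3 -m pendant '[[1,0,0,0.012,0,0,0],[1,0,0,0.012,0,0,0]]' | sed -n '2p;4p'; python3 -m pendant '[[1,0,0,0.012,0,0,0],[1,0,0,0.012,0,0,0]]' | sed -n '2p;4p'; python3 -m pendant '[[1,0,0,0.012,0,0,0],[1,0,0,0.012,0,0,0]]' | sed -n '2p;4p'; python3 -m pendant '[[1,0,0,0.012,0,0,0],[1,0,0,0.012,0,0,0]]' | sed -n '2p;4p'; done; python3 -c "
from h import *
show()"
```

```text
ee_pos: [0.4294, 0.3118, 0.0208]
ft_force: [-0.0, -0.1, 1.4]
ee_pos: [0.4294, 0.3117, 0.0172]
ft_force: [0.1, -0.0, 0.2]
ee_pos: [0.4294, 0.3118, 0.0136]
ft_force: [0.0, -0.1, -0.0]
ee_pos: [0.4294, 0.3118, 0.0101]
ft_force: [0.1, -0.5, 0.4]
8.125 world [0.4294 0.3118 0.0101] station [-0.1164  0.0301  0.0101] F [ 0.1 -0.5  0.4] w 0.0
```

```bash
for i in 1; do python3 -m pendant '[[1,0,0,0.012,0,0,0],[1,0,0,0.012,0,0,0]]' | sed -n '2p;4p'; python3 -m pendant '[[1,0,0,0.012,0,0,0],[1,0,0,0.012,0,0,0]]' | sed -n '2p;4p'; python3 -m pendant '[[1,0,0,0.012,0,0,0],[1,0,0,0.012,0,0,0]]' | sed -n '2p;4p'; python3 -m pendant '[[1,0,0,0.012,0,0,0],[1,0,0,0.012,0,0,0]]' | sed -n '2p;4p'; done; python3 - <<'E'
from h import *
show()
# gripper's dark-vs-reference: row of lowest changed pixels in scene since s1
ref=cv2.imread('pics/s1.png'); crop('scene',182,132,74,60,10,'s5'); d=np.abs(ref.astype(int)-cv2.imread('pics/s5.png')).max(2)>45
for y in range(5,600,20): print(y,''.join('#' if d[y,x] else '.' for x in range(5,500,10)))
E
```

```text
ee_pos: [0.4294, 0.3118, 0.0064]
ft_force: [-0.3, 0.2, 0.3]
ee_pos: [0.4294, 0.3118, 0.0028]
ft_force: [-0.4, 0.1, 0.5]
ee_pos: [0.4294, 0.3118, -0.0008]
ft_force: [0.5, 0.1, 0.3]
ee_pos: [0.4294, 0.3118, -0.0044]
ft_force: [0.1, 0.1, -0.1]
9.125 world [ 0.4294  0.3118 -0.0044] station [-0.1165  0.0301 -0.0044] F [ 0.1  0.1 -0.1] w 0.0
5 #######...#.......................................
25 #.######......#...................................
45 ..#######.........................................
65 ########.####.#...................................
85 #####.####...###..................................
105 #...###.#######...................................
125 .##############.#.................................
145 ####################..............................
165 .####################.............................
185 .##################...............................
205 .##################...............................
225 ###################...............................
245 ####################..............................
265 ####################.............................
[... 181 characters left out ...]
###################.....................
365 #############################.....................
385 ###########################.......................
405 ##########################........................
425 #####....##############...........................
445 ####....############..............................
465 ....######.....#..................................
485 .....####.........................................
505 ......###.........................................
525 .....####.........................................
545 ....#####.........................................
565 .....####.........................................
585 .....####.........................................
```

```bash
python3 - <<'E'
from h import *
S=optics.camera('scene')
def pj(p): return ((cv2.projectPoints(np.array([p]),np.array(S['rvec']),np.array(S['tvec']),cam(S)[0],None)[0].ravel()-[182,132]+.5)*10).round()
x,y=-.1165,.0301
for z in(.05,.07,.09,.11): print('body z',z,[pj(st([x+a*.0375,y-.095,z])) for a in(1,-1)])
for z in(0,.02,.04,.06): print('tip z',z,[pj(st([x+a*.0095,y-b*.015,z])) for a in(1,-1) for b in (1,-1)])
E
python3 -m pendant '[[1,0,0,0.012,0,0,0],[1,0,0,0.012,0,0,0]]' | sed -n '2p;4p'; python3 -m pendant '[[1,0,0,0.012,0,0,0],[1,0,0,0.012,0,0,0]]' | sed -n '2p;4p'
```

```text
body z 0.05 [array([317., 452.]), array([186., 545.])]
body z 0.07 [array([313., 417.]), array([181., 510.])]
body z 0.09 [array([310., 381.]), array([176., 474.])]
body z 0.11 [array([307., 345.]), array([171., 438.])]
tip z 0 [array([150., 486.]), array([103., 455.]), array([117., 508.]), array([ 71., 477.])]
tip z 0.02 [array([145., 452.]), array([ 98., 421.]), array([112., 475.]), array([ 65., 443.])]
tip z 0.04 [array([140., 418.]), array([ 93., 387.]), array([107., 440.]), array([ 60., 409.])]
tip z 0.06 [array([135., 383.]), array([ 88., 352.]), array([102., 406.]), array([ 54., 374.])]
ee_pos: [0.4294, 0.3118, -0.008]
ft_force: [-1.0, -0.4, 0.2]
ee_pos: [0.4294, 0.3118, -0.0116]
ft_force: [-0.6, 0.2, -0.3]
```

The body edge in the image puts the true tips about 45–50 mm above the reading, so there is about 20 mm of air left. I'll keep probing.

```bash
for i in 1; do python3 -m pendant '[[1,0,0,0.012,0,0,0],[1,0,0,0.012,0,0,0]]' | sed -n '2p;4p'; python3 -m pendant '[[1,0,0,0.008,0,0,0],[1,0,0,0.008,0,0,0]]' | sed -n '2p;4p'; python3 -m pendant '[[1,0,0,0.008,0,0,0],[1,0,0,0.008,0,0,0]]' | sed -n '2p;4p'; python3 -m pendant '[[1,0,0,0.008,0,0,0],[1,0,0,0.008,0,0,0]]' | sed -n '2p;4p'; done
```

```text
ee_pos: [0.4294, 0.3118, -0.0151]
ft_force: [0.7, 0.1, -0.0]
ee_pos: [0.4295, 0.3119, -0.0174]
ft_force: [-0.0, 0.1, -0.7]
ee_pos: [0.4295, 0.3118, -0.0198]
ft_force: [-0.6, 0.6, -0.1]
ee_pos: [0.4295, 0.3118, -0.0223]
ft_force: [-1.0, -0.6, -0.3]
```

```bash
for i in 1; do python3 -m pendant '[[1,0,0,0.008,0,0,0],[1,0,0,0.008,0,0,0]]' | sed -n '2p;4p'; python3 -m pendant '[[1,0,0,0.008,0,0,0],[1,0,0,0.008,0,0,0]]' | sed -n '2p;4p'; python3 -m pendant '[[1,0,0,0.008,0,0,0],[1,0,0,0.008,0,0,0]]' | sed -n '2p;4p'; done
python3 - <<'E'
from h import *
for n in('scene','top'):
    c=optics.camera(n); np.save(f'{n}5.npy',c['pixels'])
E
```

```text
ee_pos: [0.4298, 0.3121, -0.0236]
ft_force: [-3.0, -3.0, 10.6]
ee_pos: [0.4298, 0.3121, -0.0238]
ft_force: [-13.8, -11.4, 41.8]
ee_pos: [0.4299, 0.3121, -0.024]
ft_force: [-23.4, -17.5, 72.7]
```

Contact came at a TCP reading of −0.0235. I'll lift off at once and probe again 15 mm nearer the robot, to tell whether it was the plate (12 mm) or the bench (0).

```bash
python3 -m pendant '[[1,0,0,-0.03,0,0,0],[1,0.05,0,-0.03,0,0,0],[1,0.05,0,-0.03,0,0,0]]' | sed -n '2p;4p'
python3 -m pendant '[[1,0,0,0.012,0,0,0],[1,0,0,0.018,0,0,0],[1,0,0,0.018,0,0,0]]' | sed -n '2p;4p'
python3 -m pendant '[[1,0,0,0.006,0,0,0],[1,0,0,0.006,0,0,0]]' | sed -n '2p;4p'
```

```text
ee_pos: [0.4128, 0.3145, -0.021]
ft_force: [0.6, -1.1, -0.7]
ee_pos: [0.4144, 0.3144, -0.0238]
ft_force: [-13.3, -7.0, 36.5]
ee_pos: [0.4145, 0.3144, -0.0239]
ft_force: [-20.6, -15.1, 60.6]
```

```bash
python3 -m pendant '[[1,0,0,0.008,0,0,0],[1,0,0,0.008,0,0,0]]' | sed -n '2p;4p'; python3 -c "
from h import *
show()"
```

```text
ee_pos: [0.4146, 0.3144, -0.0241]
ft_force: [-32.4, -22.6, 93.1]
12.825 world [ 0.4146  0.3144 -0.0241] station [-0.1315  0.0304 -0.0241] F [-32.4 -22.6  93.1] w 0.001
```

The contact is the bench at both places, at a reading of −0.0238. So true tip height is the reading plus 0.0237, and the tips passed above the frame earlier. The tip estimate from the image agrees. I'll lift to a true tip height of about 22 mm.

```bash
python3 -m pendant '[[1,0,0,-0.05,0,0,0],[1,0,0,-0.085,0,0,0],[1,0,0,-0.085,0,0,0],[1,0,0,-0.085,0,0,0]]' | sed -n '2p;4p'; python3 -c "
from h import *
show();row([-.0655,.031,-.0015])"
```

```text
ee_pos: [0.4144, 0.3139, -0.0052]
ft_force: [-0.9, 0.1, 0.5]
13.325 world [ 0.4144  0.3139 -0.0052] station [-0.1316  0.0299 -0.0052] F [-0.9  0.1  0.5] w 0.0
shift [-0.2203  0.0037 -0.0125] turn [-0.0004 -0.0003 -0.0001]
```

```bash
python3 -m pendant '[[1,-0.05,0.004,-0.012,0,0,0],[1,-0.1,0.004,-0.012,0,0,0],[1,-0.12,0.004,-0.012,0,0,0],[1,-0.135,0.004,-0.012,0,0,0],[1,-0.15,0.004,-0.012,0,0,0],[1,-0.165,0.004,-0.012,0,0,0],[1,-0.175,0.004,-0.012,0,0,0],[1,-0.175,0.004,-0.012,0,0,0]]' | sed -n '2p;4p'; python3 - <<'E'
from h import *
show()
a=cv2.imread('pics/t1.png')[190:330,85:185].astype(np.float32);crop('top',162,122,64,84,7,'t6')
b=cv2.imread('pics/t6.png')
# frame motion up the image: match the crossbar patch
p=cv2.imread('pics/t1.png')[240:300,100:165]
m=cv2.matchTemplate(b[150:330,80:200],p,cv2.TM_CCOEFF_NORMED);print(cv2.minMaxLoc(m)[1::2],'unmoved=(20,90)', np.abs(b[190:300,95:180].astype(int)-cv2.imread('pics/t1.png')[190:300,95:180]).mean())
E
```

```text
ee_pos: [0.467, 0.3074, -0.0007]
ft_force: [0.1, 0.3, -0.3]
14.325 world [ 0.467   0.3074 -0.0007] station [-0.0786  0.0315 -0.0007] F [ 0.1  0.3 -0.3] w 0.001
(0.8869625926017761, (24, 56)) unmoved=(20,90) 19.188912655971478
```

The frame has now moved: the crossbar shifted 34 crop px, about 14 mm. I'll go on to the stop.

```bash
python3 -m pendant '[[1,-0.01,0,0,0,0,0],[1,-0.02,0,0,0,0,0],[1,-0.03,0,0,0,0,0],[1,-0.03,0,0,0,0,0]]' | sed -n '2p;4p'; for i in 1; do python3 -m pendant '[[1,-0.004,0,0,0,0,0],[1,-0.004,0,0,0,0,0]]' | sed -n '2p;4p'; python3 -m pendant '[[1,-0.004,0,0,0,0,0],[1,-0.004,0,0,0,0,0]]' | sed -n '2p;4p'; python3 -m pendant '[[1,-0.004,0,0,0,0,0],[1,-0.004,0,0,0,0,0]]' | sed -n '2p;4p'; done; python3 -c "
from h import *
show()"
```

```text
ee_pos: [0.4761, 0.3058, -0.0007]
ft_force: [-0.1, -0.3, 0.4]
ee_pos: [0.477, 0.3058, -0.0007]
ft_force: [0.6, -0.4, 0.5]
ee_pos: [0.4776, 0.3058, -0.0008]
ft_force: [-3.7, 0.6, 1.4]
ee_pos: [0.4778, 0.3058, -0.0009]
ft_force: [-8.2, -0.5, 4.5]
15.625 world [ 0.4778  0.3058 -0.0009] station [-0.0677  0.0316 -0.0009] F [-8.2 -0.5  4.5] w 0.001
```

The frame is hard against the stop: the force rose to 8 N at station x −0.0677, against −0.0655 expected. I'll hold, back off, rise and go above the knob.

```bash
python3 -m pendant '[[1,-0.003,0,0,0,0,0],[1,-0.003,0,0,0,0,0],[1,-0.003,0,0,0,0,0],[1,0.03,0,0,0,0,0],[1,0.08,0,0,0,0,0],[1,0.08,0,-0.15,0,0,0],[1,0.08,0,-0.3,0,0,0],[1,0.08,0,-0.5,0,0,0]]' | sed -n '2p;4p'; python3 -c "
from h import *
show();row([.0585,-.030,.15]);crop('top',162,122,64,84,7,'t7')"
```

```text
ee_pos: [0.4543, 0.3087, 0.1499]
ft_force: [1.2, 0.1, 0.5]
16.625 world [0.4543 0.3087 0.1499] station [-0.0914  0.0309  0.1499] F [1.2 0.1 0.5] w 0.0
shift [-4.996e-01 -2.032e-01 -4.000e-04] turn [-0.0006 -0.0004  0.0001]
```

```bash
python3 -m pendant '[[1,-0.17,-0.07,0,0,0,0],[1,-0.34,-0.14,0,0,0,0],[1,-0.5,-0.203,0,0,0,0],[1,-0.5,-0.203,0,0,0,0],[1,-0.5,-0.203,0,0,0,0]]' | sed -n '2p;4p'; python3 -m pendant '[[1,0,0,0.08,0,0,0],[1,0,0,0.12,0,0,0],[1,0,0,0.15,0,0,0],[1,0,0,0.15,0,0,0]]' | sed -n '2p;4p'; python3 -c "
from h import *
show();row([.0585,-.030,.098])"
```

```text
ee_pos: [0.5938, 0.2265, 0.1488]
ft_force: [0.0, 0.8, 0.4]
ee_pos: [0.594, 0.2262, 0.1039]
ft_force: [0.4, -0.3, 0.0]
17.8 world [0.594  0.2262 0.1039] station [ 0.0592 -0.0293  0.1039] F [ 0.4 -0.3  0. ] w 0.0
shift [ 0.0024 -0.0024  0.0197] turn [-0.0001 -0.0003  0.0002]
```

```bash
python3 -m pendant '[[1,0,0,0.014,0,0,0],[1,0,0,0.024,0,0,0],[1,0,0,0.034,0,0,0],[1,0,0,0.034,0,0,0]]' | sed -n '2p;4p'; python3 -m pendant '[[1,0,0,0.01,0,0,0],[1,0,0,0.02,0,0,0],[1,0,0,0.03,0,0,0],[1,0,0,0.04,0,0,0],[1,0,0,0.05,0,0,0],[1,0,0,0.054,0,0,0],[1,0,0,0.054,0,0,0]]' | sed -n '2p;4p'
```

```text
ee_pos: [0.5947, 0.2261, 0.0942]
ft_force: [0.1, 0.4, 2.8]
ee_pos: [0.5948, 0.2261, 0.0785]
ft_force: [-2.0, 0.1, 7.8]
```

```bash
for i in 1; do python3 -m pendant '[[1,0,0,0.006,0,0,0],[1,0,0,0.006,0,0,0]]' | sed -n '2p;4p';python3 -m pendant '[[1,0,0,0.006,0,0,0],[1,0,0,0.006,0,0,0]]' | sed -n '2p;4p'; done
```

```text
ee_pos: [0.5948, 0.2261, 0.077]
ft_force: [-1.2, -1.0, 10.2]
ee_pos: [0.595, 0.2262, 0.0763]
ft_force: [-5.6, -2.8, 17.9]
```

The stop is reached at 0.0763, as expected. Now up, then full strokes.

```bash
python3 -m pendant '[[1,0,0,0.003,0,0,0],[1,0,0,0.003,0,0,0],[1,0,0,-0.02,0,0,0],[1,0,0,-0.04,0,0,0],[1,0,0,-0.06,0,0,0],[1,0,0,-0.08,0,0,0],[1,0,0,-0.095,0,0,0],[1,0,0,-0.095,0,0,0]]' | sed -n '2p;4p'
python3 -m pendant '[[1,0,0,0.015,0,0,0],[1,0,0,0.03,0,0,0],[1,0,0,0.045,0,0,0],[1,0,0,0.06,0,0,0],[1,0,0,0.075,0,0,0],[1,0,0,0.09,0,0,0],[1,0,0,0.098,0,0,0],[1,0,0,0.098,0,0,0]]' | sed -n '2p;4p'
python3 -c "
from h import *
show()"
```

```text
ee_pos: [0.5944, 0.2259, 0.1028]
ft_force: [0.2, 0.2, -0.3]
ee_pos: [0.5948, 0.2261, 0.0762]
ft_force: [-9.3, -3.3, 26.6]
21.675 world [0.5948 0.2261 0.0762] station [ 0.0601 -0.0293  0.0762] F [-9.3 -3.3 26.6] w 0.0
```

```bash
UP='[[1,0,0,-0.02,0,0,0],[1,0,0,-0.04,0,0,0],[1,0,0,-0.06,0,0,0],[1,0,0,-0.08,0,0,0],[1,0,0,-0.098,0,0,0],[1,0,0,-0.098,0,0,0]]'; 
python3 -m pendant '[[1,0,0,-0.02,0,0,0],[1,0,0,-0.04,0,0,0],[1,0,0,-0.06,0,0,0],[1,0,0,-0.08,0,0,0],[1,0,0,-0.098,0,0,0],[1,0,0,-0.098,0,0,0]]' | sed -n '2p;4p'
python3 -m pendant '[[1,0,0,0.015,0,0,0],[1,0,0,0.03,0,0,0],[1,0,0,0.045,0,0,0],[1,0,0,0.06,0,0,0],[1,0,0,0.075,0,0,0],[1,0,0,0.09,0,0,0],[1,0,0,0.098,0,0,0],[1,0,0,0.098,0,0,0]]' | sed -n '2p;4p'
python3 -m pendant '[[1,0,0,-0.02,0,0,0],[1,0,0,-0.04,0,0,0],[1,0,0,-0.06,0,0,0],[1,0,0,-0.08,0,0,0],[1,0,0,-0.098,0,0,0],[1,0,0,-0.098,0,0,0]]' | sed -n '2p;4p'
python3 -m pendant '[[1,0,0,0.015,0,0,0],[1,0,0,0.03,0,0,0],[1,0,0,0.045,0,0,0],[1,0,0,0.06,0,0,0],[1,0,0,0.075,0,0,0],[1,0,0,0.09,0,0,0],[1,0,0,0.098,0,0,0],[1,0,0,0.098,0,0,0]]' | sed -n '2p;4p'
python3 -m pendant '[[1,0,0,-0.02,0,0,0],[1,0,0,-0.04,0,0,0],[1,0,0,-0.06,0,0,0],[1,0,0,-0.08,0,0,0],[1,0,0,-0.098,0,0,0],[1,0,0,-0.098,0,0,0]]' | sed -n '2p;4p'
python3 -m pendant '[[1,0,0,0.015,0,0,0],[1,0,0,0.03,0,0,0],[1,0,0,0.045,0,0,0],[1,0,0,0.06,0,0,0],[1,0,0,0.075,0,0,0],[1,0,0,0.09,0,0,0],[1,0,0,0.098,0,0,0],[1,0,0,0.098,0,0,0]]' | sed -n '2p;4p'
python3 -m pendant '[[1,0,0,-0.02,0,0,0],[1,0,0,-0.04,0,0,0],[1,0,0,-0.06,0,0,0],[1,0,0,-0.08,0,0,0],[1,0,0,-0.15,0,0,0],[1,0,0,-0.3,0,0,0],[1,0.2,0,-0.4,0,0,0],[1,0.4,0,-0.4,0,0,0]]' | sed -n '2p;4p'
python3 -c "
from h import *
show()"
```

```text
ee_pos: [0.5944, 0.2259, 0.103]
ft_force: [0.6, -0.0, -0.2]
ee_pos: [0.5948, 0.2261, 0.0762]
ft_force: [-11.0, -2.8, 27.4]
ee_pos: [0.5944, 0.2259, 0.1029]
ft_force: [0.4, -0.9, 0.1]
ee_pos: [0.5948, 0.2261, 0.0761]
ft_force: [-10.9, -3.7, 26.4]
ee_pos: [0.5944, 0.226, 0.1029]
ft_force: [-0.7, -0.1, -0.1]
ee_pos: [0.5948, 0.2261, 0.0762]
ft_force: [-10.0, -4.5, 27.1]
ee_pos: [0.4772, 0.2444, 0.195]
ft_force: [-0.6, 1.7, 0.3]
27.925 world [0.4772 0.2444 0.195 ] station [-0.059  -0.0292  0.195 ] F [-0.6  1.7  0.3] w 0.001
```

Five strokes done. I'll move clear and take the last look, the top and scene views side by side.

```bash
python3 -m pendant '[[1,0.1,0.15,0,0,0,0],[1,0.2,0.3,0,0,0,0],[1,0.3,0.45,0,0,0,0],[1,0.35,0.6,0,0,0,0],[1,0.4,0.7,0,0,0,0],[1,0.4,0.7,0,0,0,0]]' | sed -n '2p;4p'; python3 - <<'E'
from h import *
crop('top',162,122,64,84,7,'t8');crop('scene',182,132,74,60,10,'s8')
T=[cv2.resize(cv2.imread(f'pics/{n}.png')[50:550,40:400],(216,300)) for n in('t1','t8')]
S=[cv2.resize(cv2.imread(f'pics/{n}.png')[60:460,80:600],(400,300)) for n in('s1','s8')]
x=np.hstack(S);y=np.zeros_like(x);y[:,:216]=T[0];y[:,400:616]=T[1]
cv2.imwrite('pics/fin.png',np.vstack([x,y]))
E
```

```text
ee_pos: [0.3887, 0.4722, 0.1923]
ft_force: [-0.1, -0.8, 0.9]
```

View pics/fin.png

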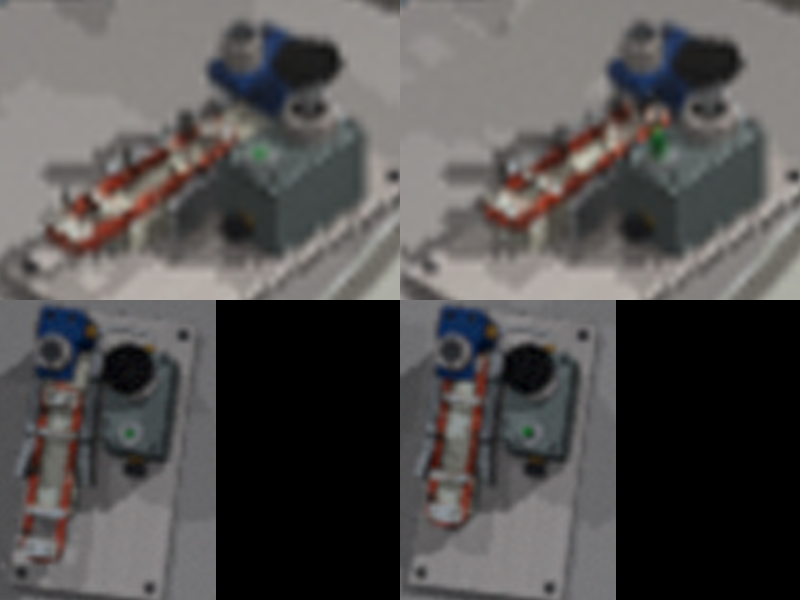

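The pin stands clear of its bezel at (657,143) and the knob is back up. The frame's near end maps to row 422 in the full top crop, against 426 predicted for home, and the robot is clear.

```bash
python3 -c "
from bench import r
print(r.close_job())"
```

```text
the job is handed in; nothing more can be done
None
```

The job is handed in (no verdict came back): the frame is against the stop, five full knob strokes brought the green pin out, the knob is back up, and the arm is clear; the clamp force was not measured, and finding the true tip height pressed the fingertips on the bench with up to 93 N.

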